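# Tare the tumbler on the office scale

### The arm

A 6-joint arm with a two-finger parallel gripper is mounted at the origin on the work surface. World frame = base frame: x ahead of the robot, y to its left, z up, the work surface at z = 0. Lengths are in m, angles in rad, forces in N, time in s.
With the tool pointing down it reaches from about 0.325 to 0.9 m from the base axis. Payload 3.5 kg.
Tool frame: the origin (TCP) lies at the centre of the arm's flange, where the gripper is bolted on; the fingertips stand 173 mm ahead of it and the grasp point (between the pads) lies 155 mm ahead of it; z points along the fingers, y is the direction in which the jaws open and shut (so a half turn about z gives the same grasp; the last joint's range is limited). The gripper opens to 85 mm and grips with 20 to 120 N. Pads are 22 mm wide; open, the fingers measure 114 mm over their backs; the gripper's body (76 mm by 85 mm) begins 54 mm behind the grasp point. The pads swing forward as they close: fully open they stand 13 mm farther back than shut.
Start: joints at [-1.436, 0.276, -0.026, 1.268, 0, 1.467], TCP at [0.147, -0.607, 0.405] pointing down, gripper open.
Joint ranges: [-3.12, 3.12], [-0.85, 1.88], [-1.08, 1.24], [-1.95, 2.15], [-1.57, 1.53], [-3.14, 3.14]. Speed limits (rad/s): [2.57, 2.57, 3.14, 3.14, 3.14, 3.14].

### API

Orientations are given as a unit quaternion [x, y, z, w].
In Python, from plant import status, vision, sign_off, models gives the robot as it stands. The module is installed in compiled form; this text tells all that it offers.
- The arm moves only by the tool send_rows, never from a script. Its argument "series" is a list of rows, each a list of 5 numbers: the shift along the tool's x, y, z in mm, then the turn about the tool's z in rad, then the finger opening in mm, from 0 to 85.4. A call has 1 to 20 rows; each row is the pose to reach, as a shift and turn from the pose commanded when the call began, along the tool's axes at that moment; what a row does not reach only later rows make up. A row lasts 1/10 s, in which the tool goes at most 50 mm and 8.59 degrees, less where a joint would pass 70% of its speed; a pose out of reach is approached as far as the arm can. A call with a gripper value outside its range is refused whole. The fingers move at their own pace and stop on an object; "squeeze" is the grip in N (left out, the last holds). Time passes only in rows, so rows that repeat a pose let the fingers close. It gives the time, the measured TCP pose, the force and the opening at its end, in the units of the state.
- status.get_obs(): the state, without advancing time (a new reading comes with each control period).
- vision.grab_frame(name): name is "scene" or "side" or "wrist"; returns the picture (420x560x3 uint8, red, green, blue); there is no depth.
- vision.get_calibration(name): a dict with "mtx" (3x3 intrinsics, pixels), "extrinsics" (4x4, takes a point from camera to world coordinates); the wrist camera has in their place "mount" (4x4, takes a point from camera to tool coordinates, whose origin is the TCP and whose axes are the flange's). Camera axes: x right, y down, z forward; pixel columns grow to the right and rows downward; lengths in m; the calibration is good to about 2 mm. The wrist camera is an equidistant fisheye: a pixel r from the principal point sees the ray r / f radians off the axis. A picture is of the moment at which its call begins: read the wrist's pose just before it. get_calibration takes no time and is no camera call.
- sign_off(): hands the job in, once; it reports no verdict.
Trained networks look in the newest picture that a camera, given by its name, has taken for a name from the list of things; names that differ only in an ending like _2 or _b are one class to them, and where a whole thing is asked for, a point or a joint stands for the part that bears it (a point fixed in the world has none). Each returns a list of dicts, best first, with "score" (0 to 1); they miss things now and then, are a little off and sometimes report something else, mostly with a low value. They report only what shows in the picture. A call takes as long as a camera call. They do not tell look-alikes from the thing itself.
- models.boxes_of(camera, thing): "point" ([x, y, z] in m, in world coordinates, good to about 4 mm: the middle of the surface that is visible of it).
- models.masks_of(camera, thing): "pixels" (420x560 bool, what is visible of it).
- models.tip_of(camera, thing): "point" ([x, y, z] in m, in world coordinates, good to about 4 mm: a listed point, or the origin of a listed thing).
The state is a dict: "time_s": time; "joint_pos": joint angles; "qd": joint speeds; "joint_efforts": joint torques, N m; "eef_pos": TCP position; "tcp_rot": TCP orientation; "force": force on the tool from outside, world axes, zero at the start; "moment": the same for the moment, N m; "finger_gap": finger opening in m.
Only numpy, scipy, OpenCV 4.12 (cv2) and the standard library are available. Lean on these libraries where they do the work, as an engineer would, in place of code of your own. Each camera call takes 0.05 s, during which the arm holds its last target. There are 200 camera calls.

### The job

An empty container is to be tared before the offerings are portioned out: set the tall, straight-sided steel tumbler down gently, upright, in the middle of the scale's round pan and let go of it. Then press the scale's large oblong key down with the fingertips until it gives and you feel it firm up, hold it there for a moment, without ramming it and without pressing the small round keys, and come away with the tumbler still standing on the pan.

Things in the scene. Friction and masses are not known exactly. Their poses are not given: they have to be found in the camera images.
- tumbler_mid (a point): centre (on the axis, half-way up) of an open straight-sided steel tumbler, 58 mm across, 75 mm tall, wall 2.5 mm, about 150 g, standing loose on the desk, z up its axis. Grip it from above across its diameter, near the top. Not to be mistaken for it: a steel cup as wide but 36 mm tall, a low wide steel bowl, a 56 mm brass lamp; these stand 100 mm or more from it, centre to centre.
- scale_pan (a point): centre of the upper face of the flat round steel pan (150 mm across, 40 mm above the desk) of a white digital scale, 270 x 200 mm, its body 32 mm tall, fixed to the desk. x points along the scale's length, level, away from its keys; y across the scale; z up.
- tare_key: the scale's large oblong membrane key, 30 x 44 mm, alone at one end of the key row; origin at the centre of its top, 37 mm above the desk, 4 mm above the panel; in the scale's axes 155 mm in -x and 55 mm in +y from the pan's centre. Pressed straight down it gives from 1 N, stops dead at 1.5 mm and 4 N, and springs back. It registers above 3.5 N for 0.1 s: use 5 to 10 N; 45 N breaks it.
- small_keys: the scale's two small round keys, 16 mm across, 40 mm apart across the scale, not to be pressed; origin midway between them, level with their tops, 35 mm above the desk, 100 mm from the large key towards the scale's -y (so the nearer one is 80 mm from the large key).
Mind the look-alikes: they are no part of the job. Leave any blue or pink look-alike of the part that bears tumbler_mid alone.

How it is judged:
By the outcome, as a careful person would: the job done as asked, in the order asked, and still so for the second after the job is handed in, with the robot touching nothing.
It also fails if it takes over 42 s, if anything falls off the work surface, if the arm or the gripper's body presses on something with over 40 N, if the wrist force passes 120 N, or if a joint passes its speed limit or range.

## Working session

There is one attempt and no reset: what is moved stays moved. The work goes in short steps, Python scripts to look and compute and a tool call to move; the robot and the scene stay as the last step left them, time stands still between calls to the robot, and variables do not carry over. Pictures are saved under pics/ and viewed, on a budget of 10 in all, crops included, one or two more only if the job needs it, and the job is handed in when it is done.

Besides the shell and the picture viewer there is one more tool, called after ">>>" as name(argument=value, ...) on one line, values as JSON. send_rows: Moves the arm, as the interface text tells. Its arguments: {"type":"object","properties":{"series":{"type":"array","items":{"type":"array","items":{"type":"number"}}},"squeeze":{"type":"number"}},"required":["series"]}

```bash
mkdir -p pics
cat > h.py <<'E'
from plant import status, vision, sign_off, models
import numpy as np, cv2
from scipy.spatial.transform import Rotation as R
np.set_printoptions(precision=4,suppress=True)
def save(cam,fn):
    im=vision.grab_frame(cam); cv2.imwrite('pics/'+fn,im[:,:,::-1]); return im
def proj(cam,p):
    c=vision.get_calibration(cam); T=np.linalg.inv(c['extrinsics']); q=T[:3,:3]@np.array(p)+T[:3,3]; u=c['mtx']@q; return u[:2]/u[2]
def pose():
    o=status.get_obs(); return np.array(o['eef_pos']),R.from_quat(o['tcp_rot']),o
def to_tool(p): # world point -> tool coordinates mm
    e,r,_=pose(); return r.inv().apply(np.array(p)-e)*1000
E
python3 - <<'E'
from h import *
e,r,o=pose(); print(e,r.as_matrix(),o['force'],o['time_s'],o['finger_gap'])
for c in ('scene','side'):
    save(c,c+'0.png')
    for t in ('tumbler_mid','scale_pan','tare_key','small_keys'):
        for d in models.tip_of(c,t)[:4]: print(c,t,np.array(d['point']),round(d['score'],2),proj(c,d['point']).astype(int))
a=[cv2.imread(f'pics/{c}0.png') for c in('scene','side')]
cv2.imwrite('pics/both.png',cv2.resize(np.vstack(a),(0,0),fx=.71,fy=.71))
E
```

```text
[ 0.1472 -0.607   0.4035] [[ 0.9719  0.2355 -0.0003]
 [ 0.2355 -0.9719  0.0022]
 [ 0.0002 -0.0022 -1.    ]] [ 1.1162 -1.133  -0.0372] 0.0 0.085263444359291
scene tumbler_mid [ 0.5265 -0.3852  0.0362] 0.9 [140 201]
scene tumbler_mid [ 0.6081 -0.3162  0.039 ] 0.74 [161 228]
scene tumbler_mid [ 0.6877 -0.3704  0.0368] 0.73 [128 258]
scene scale_pan [0.6583 0.1341 0.0409] 0.92 [367 246]
scene tare_key [0.4991 0.1656 0.0355] 0.47 [371 193]
scene small_keys [0.4978 0.1662 0.036 ] 0.62 [371 193]
scene small_keys [0.5158 0.0691 0.0381] 0.45 [331 198]
side tumbler_mid [ 0.6897 -0.3766  0.0319] 0.97 [378 345]
side tumbler_mid [ 0.6068 -0.3184  0.0353] 0.65 [328 319]
side tumbler_mid [ 0.5251 -0.3785  0.0365] 0.63 [289 355]
side scale_pan [0.6589 0.1337 0.0388] 0.96 [319 152]
side tare_key [0.5019 0.1644 0.0378] 0.57 [257 149]
```

View pics/both.png

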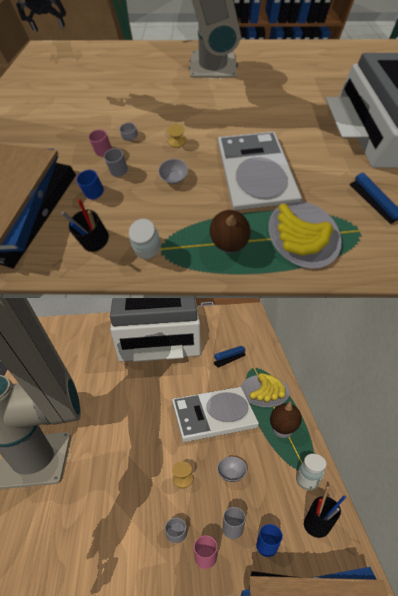

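The three tall cylinders are pink at (0.527, -0.385), steel at (0.608, -0.317) and blue at (0.689, -0.373). In the half-size scene picture the steel one is at about (115,162) and the scale at (258,170). I'm moving above the steel tumbler.

>>> send_rows(series=[[10,-3,0,0,85],[40,-13,0,0,85],[80,-27,0,0,85],[120,-40,5,0,85],[160,-54,10,0,85],[200,-67,15,0,85],[240,-80,20,0,85],[280,-94,25,0,85],[320,-107,30,0,85],[360,-121,35,0,85],[400,-134,40,0,85],[440,-148,45,0,85],[475,-159,50,0,85],[500,-168,55,0,85],[511,-171,60,0,85],[516,-173,60,0,85],[516,-173,60,0,85],[516,-173,60,0,85]])

```text
time_s: 2.3
eef_pos: [0.6072, -0.3184, 0.345]
tcp_rot: [0.993, 0.118, -0.0, 0.0]
force: [0.4, -0.3, 0.3]
finger_gap: 0.0847
```

Run:
```python
from h import *
e,r,o=pose(); print(e,o['force'],o['joint_pos'],r.as_matrix()[:,0])
save('wrist','w1.png')
print(vision.get_calibration('wrist'))
ps=[]
for d in models.tip_of('wrist','tumbler_mid')[:4]: print('w',np.array(d['point']),round(d['score'],2),to_tool(d['point']))
for c in ('scene','side'):
    vision.grab_frame(c)
    for d in models.tip_of(c,'tumbler_mid')[:4]: print(c,np.array(d['point']),round(d['score'],2),to_tool(d['point']))
```

```text
[ 0.6072 -0.3184  0.345 ] [ 0.4313 -0.2715  0.2776] [-0.5771  0.4156  0.0403  1.1956 -0.0004  2.3278] [ 0.9721  0.2344 -0.0004]
{'mtx': array([[325.1923,   0.    , 275.7317],
       [  0.    , 325.1923, 208.7553],
       [  0.    ,   0.    ,   1.    ]]), 'mount': array([[ 0.    , -0.9469, -0.3215,  0.0816],
       [ 1.    , -0.0002,  0.0007, -0.0007],
       [-0.0007, -0.3215,  0.9469,  0.0313],
       [ 0.    ,  0.    ,  0.    ,  1.    ]])}
w [ 0.5229 -0.3803  0.0355] 0.93 [-96.2894  40.0828 309.7511]
w [ 0.6068 -0.3149  0.0402] 0.79 [  0.5835  -3.8703 305.0381]
w [ 0.6851 -0.3727  0.0405] 0.63 [ 63.1874  70.6448 304.7796]
scene [ 0.6882 -0.3711  0.0338] 0.95 [ 66.347   69.9404 311.4128]
scene [ 0.5238 -0.3827  0.0382] 0.83 [-96.1972  42.7202 306.9697]
scene [ 0.6078 -0.3179  0.0362] 0.81 [  0.6416  -0.6075 308.9714]
side [ 0.6895 -0.3741  0.035 ] 0.95 [ 66.6241  73.3903 310.0741]
side [ 0.5227 -0.3831  0.0362] 0.72 [-97.6346  43.0221 308.8369]
side [ 0.6069 -0.3173  0.036 ] 0.64 [ -0.3516  -1.1965 309.0422]
```

View pics/w1.png

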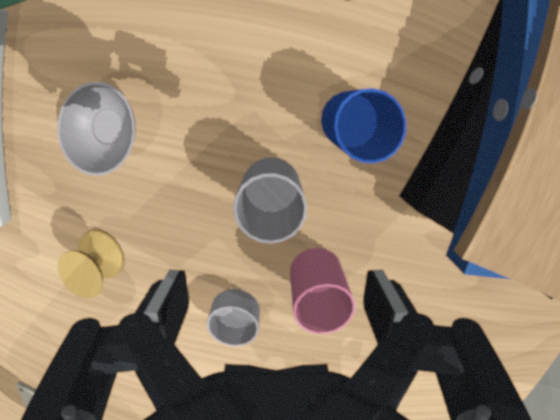

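The steel tumbler sits under the gripper, with its rim centred at (270,207). Blue is at (368,125), pink at (322,305) and the short steel cup at (235,318). I'm descending and gripping.

>>> send_rows(series=[[1,-3,15,0,85],[1,-3,40,0,85],[1,-3,65,0,85],[1,-3,90,0,85],[1,-3,110,0,85],[1,-3,125,0,85],[1,-3,133,0,85],[1,-3,136,0,85],[1,-3,136,0,85],[1,-3,136,0,70],[1,-3,136,0,62],[1,-3,136,0,50],[1,-3,136,0,50],[1,-3,136,0,50],[1,-3,136,0,50],[1,-3,136,0,50]], squeeze=30)

```text
time_s: 4.2
eef_pos: [0.6088, -0.3148, 0.2102]
tcp_rot: [0.993, 0.119, 0.001, 0.001]
force: [-0.3, 0.5, 5.8]
finger_gap: 0.0581
```

>>> send_rows(series=[[0,0,-5,0,50],[0,0,-20,0,50],[0,0,-40,0,50],[0,0,-65,0,50],[0,0,-90,0,50],[0,0,-110,0,50],[0,0,-118,0,50],[0,0,-120,0,50],[0,0,-120,0,50],[0,0,-120,0,50]])

```text
time_s: 5.2
eef_pos: [0.6077, -0.3143, 0.3271]
tcp_rot: [0.993, 0.119, -0.001, -0.001]
force: [0.3, 0.5, -1.4]
finger_gap: 0.0581
```

Run:
```python
from h import *
e,r,o=pose(); print(e,o['force'],o['joint_pos'],o['finger_gap'],r.as_matrix())
ims=[save('side','s2.png'),save('wrist','w2.png')]
for c in ('scene','side','wrist'):
    if c=='scene': vision.grab_frame(c)
    for t in ('tumbler_mid','scale_pan','tare_key','small_keys'):
        for d in models.tip_of(c,t)[:3]: print(c,t,np.array(d['point']),round(d['score'],2),to_tool(d['point']))
cv2.imwrite('pics/b2.png',cv2.resize(np.vstack(ims)[:,:,::-1],(0,0),fx=.71,fy=.71))
```

```text
[ 0.6077 -0.3143  0.3271] [ 0.3232  0.5205 -1.3994] [-0.5717  0.4257  0.0163  1.1642 -0.      2.3321] 0.05810273316771143 [[ 0.9719  0.2355 -0.0024]
 [ 0.2355 -0.9719  0.0015]
 [-0.002  -0.002  -1.    ]]
scene tumbler_mid [ 0.6866 -0.3722  0.0384] 0.84 [ 63.248   75.0883 288.9227]
scene tumbler_mid [ 0.5253 -0.3828  0.039 ] 0.75 [-96.0108  47.3947 288.5868]
scene tumbler_mid [0.6571 0.1369 0.038 ] 0.68 [ 154.4989 -426.6343  289.89  ]
scene scale_pan [0.6558 0.1346 0.0399] 0.67 [ 152.5096 -424.8432  288.199 ]
scene tare_key [0.4987 0.1667 0.0332] 0.46 [   7.256  -493.1917  295.2075]
scene small_keys [0.5138 0.0693 0.0409] 0.52 [  -1.1453 -395.0993  287.565 ]
side tumbler_mid [ 0.6054 -0.3175  0.1546] 0.86 [ -3.3444   2.2516 173.8091]
side tumbler_mid [ 0.5213 -0.3795  0.0347] 0.77 [-99.643   42.7337 293.7282]
side tumbler_mid [ 0.6908 -0.3735  0.0333] 0.68 [ 66.5008  76.8314 295.0624]
side scale_pan [0.6559 0.1333 0.0377] 0.89 [ 151.8794 -423.995   290.8934]
side tare_key [0.4978 0.1657 0.0388] 0.58 [   5.8557 -492.7676  289.8609]
side small_keys [0.5109 0.0658 0.0353] 0.44 [  -4.9966 -392.6273  293.401 ]
wrist tumbler_mid [ 0.6855 -0.3746  0.0434] 0.88 [ 60.9272  76.5077 285.3467]
wrist tumbler_mid [ 0.6057 -0.3161  0.1562] 0.72 [ -2.8388   0.8638 172.537 ]
```

View pics/b2.png

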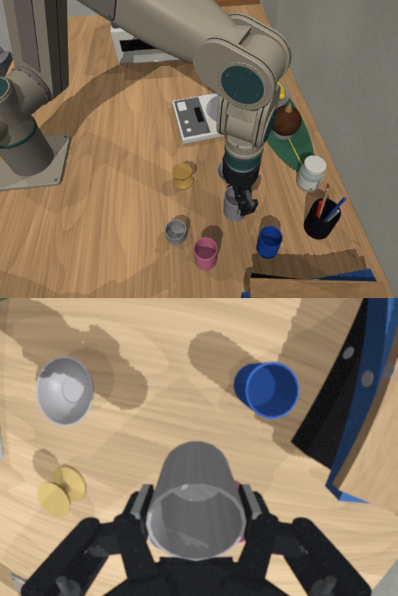

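The tumbler is held upright and clear of its neighbours, at about (195,500) in the half-size wrist view. Next I carry it over the pan.

>>> send_rows(series=[[3,-8,0,0,50],[9,-25,0,-0.04,50],[18,-50,0,-0.08,50],[28,-77,0,-0.12,50],[38,-104,0,-0.16,50],[48,-131,0,-0.2,50],[58,-158,0,-0.25,50],[68,-186,0,-0.3,50],[78,-213,0,-0.35,50],[88,-241,0,-0.4,50],[98,-268,0,-0.45,50],[108,-296,0,-0.5,50],[118,-323,0,-0.55,50],[128,-351,0,-0.6,50],[137,-376,0,-0.65,50],[144,-396,0,-0.7,50],[150,-411,5,-0.7,50],[153,-420,10,-0.7,50],[155,-424,15,-0.7,50],[155,-425,15,-0.7,50]])

```text
time_s: 7.95
eef_pos: [0.6582, 0.1351, 0.3122]
tcp_rot: [0.892, 0.452, -0.001, -0.0]
force: [0.0, 1.1, -1.3]
finger_gap: 0.0584
```

>>> send_rows(series=[[0,0,0,0,50],[0,0,0,0,50],[0,0,0,0,50]])

```text
time_s: 8.25
eef_pos: [0.6589, 0.1342, 0.314]
tcp_rot: [0.892, 0.451, 0.0, 0.0]
force: [0.2, -0.5, -1.3]
finger_gap: 0.0581
```

Run:
```python
from h import *
e,r,o=pose(); print(e,o['force'],o['joint_pos'],o['finger_gap'],r.as_matrix(),o['time_s'])
ims=[save('side','s3.png'),save('wrist','w3.png')]
for c in ('scene','side','wrist'):
    if c=='scene': vision.grab_frame(c)
    for t in ('tumbler_mid','scale_pan','tare_key','small_keys'):
        for d in models.tip_of(c,t)[:3]: print(c,t,np.array(d['point']),round(d['score'],2),to_tool(d['point']))
cv2.imwrite('pics/b3.png',cv2.resize(np.vstack(ims)[:,:,::-1],(0,0),fx=.71,fy=.71))
```

```text
[0.6589 0.1342 0.314 ] [ 0.2181 -0.5341 -1.3195] [ 0.1049  0.4139 -0.0302  1.1261 -0.0001  2.3098] 0.05808630412440303 [[ 0.5924  0.8056  0.0005]
 [ 0.8056 -0.5924 -0.    ]
 [ 0.0003  0.0005 -1.    ]] 8.25
scene tumbler_mid [ 0.69   -0.3699  0.0385] 0.85 [-388.1909  323.7283  275.4332]
scene tumbler_mid [ 0.5269 -0.3837  0.0351] 0.85 [-495.8697  200.4495  278.7841]
scene tumbler_mid [0.6602 0.13   0.1409] 0.78 [ -2.9296   3.7929 173.018 ]
scene tare_key [0.4987 0.167  0.0325] 0.45 [ -68.8011 -148.1314  281.3167]
scene small_keys [0.5125 0.0698 0.0386] 0.6 [-139.0327  -79.4521  275.1907]
side tumbler_mid [ 0.5228 -0.3779  0.0388] 0.96 [-493.8546  193.8112  274.944 ]
side tumbler_mid [ 0.6885 -0.3714  0.0357] 0.86 [-390.5772  323.5513  278.0502]
side tumbler_mid [0.657  0.1293 0.1375] 0.76 [ -5.5506   1.9164 176.2587]
side scale_pan [0.6576 0.1341 0.038 ] 0.73 [ -1.3796  -0.4061 275.7372]
side tare_key [0.5011 0.1653 0.0419] 0.53 [ -68.7936 -145.0429  271.8301]
side small_keys [0.5126 0.0666 0.0341] 0.41 [-141.5852  -77.365   279.6317]
wrist tumbler_mid [0.6559 0.1305 0.144 ] 0.67 [ -5.2887   0.3831 169.7025]
wrist scale_pan [0.6564 0.1373 0.0444] 0.68 [  0.5157  -3.2043 269.2576]
wrist tare_key [0.4959 0.1697 0.0359] 0.84 [ -68.3284 -151.7623  277.798 ]
wrist small_keys [0.5164 0.0658 0.0318] 0.43 [-139.9728  -73.8197  281.8943]
```

View pics/b3.png

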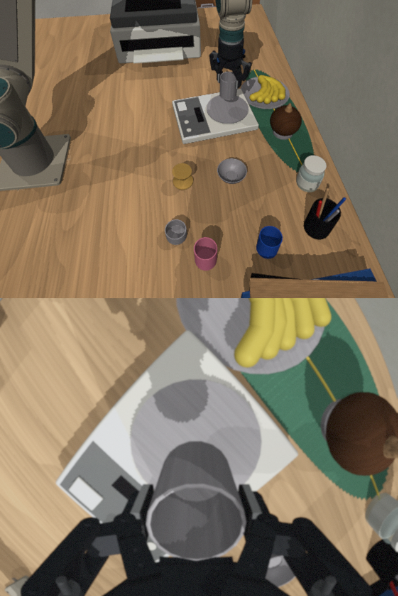

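The tumbler is over the pan, held about 4 mm behind the tool axis, so I shift by 3 mm and lower it until it touches.

>>> send_rows(series=[[1,0,5,0,50],[2,-1,15,0,50],[3,-1,27,0,50],[3,-1,39,0,50],[3,-1,48,0,50],[3,-1,54,0,50],[3,-1,57,0,50],[3,-1,58,0,50],[3,-1,58,0,50],[3,-1,58,0,50]])

```text
time_s: 10.0
eef_pos: [0.66, 0.138, 0.2564]
tcp_rot: [0.892, 0.452, 0.001, 0.0]
force: [0.2, -0.6, -1.9]
finger_gap: 0.0582
```

>>> send_rows(series=[[0,0,0.7,0,50],[0,0,1.4,0,50],[0,0,2.0,0,50],[0,0,2.0,0,50]])

```text
time_s: 10.4
eef_pos: [0.6596, 0.138, 0.2536]
tcp_rot: [0.892, 0.452, -0.0, -0.0]
force: [-0.3, -0.4, -1.6]
finger_gap: 0.0579
```

>>> send_rows(series=[[0,0,0.7,0,50],[0,0,1.3,0,50],[0,0,2.0,0,50],[0,0,2.0,0,50]])

```text
time_s: 10.8
eef_pos: [0.6596, 0.138, 0.2515]
tcp_rot: [0.892, 0.452, -0.0, -0.0]
force: [0.1, -0.4, -2.0]
finger_gap: 0.0582
```

>>> send_rows(series=[[0,0,0.5,0,50],[0,0,1.0,0,50],[0,0,1.0,0,50]])

```text
time_s: 11.1
eef_pos: [0.6597, 0.138, 0.2506]
tcp_rot: [0.892, 0.452, -0.0, -0.0]
force: [0.0, -0.2, -1.8]
finger_gap: 0.0578
```

>>> send_rows(series=[[0,0,0.5,0,50],[0,0,1.0,0,50],[0,0,1.0,0,50]])

```text
time_s: 11.4
eef_pos: [0.6597, 0.1379, 0.2503]
tcp_rot: [0.892, 0.452, 0.0, 0.0]
force: [-2.3, -0.2, 1.9]
finger_gap: 0.0575
```

Contact came at the expected height, TCP z 0.2503. I'll release slowly and rise.

>>> send_rows(series=[[0,0,0,0,60],[0,0,0,0,62],[0,0,0,0,66],[0,0,0,0,72],[0,0,0,0,80],[0,0,0,0,85],[0,0,0,0,85],[0,0,-5,0,85],[0,0,-20,0,85],[0,0,-45,0,85],[0,0,-75,0,85],[0,0,-100,0,85],[0,0,-110,0,85],[0,0,-110,0,85],[0,0,-110,0,85]])

```text
time_s: 12.9
eef_pos: [0.6594, 0.1379, 0.3592]
tcp_rot: [0.892, 0.452, -0.0, -0.0]
force: [1.2, 0.2, -0.3]
finger_gap: 0.085
```

Run:
```python
from h import *
e,r,o=pose(); print(e,o['force'],o['joint_pos'],o['finger_gap'],r.as_matrix()[:,0],o['time_s'])
ims=[save('side','s4.png'),save('wrist','w4.png')]
for c in ('scene','side','wrist'):
    if c=='scene': vision.grab_frame(c)
    for t in ('tumbler_mid','scale_pan','tare_key','small_keys'):
        for d in models.tip_of(c,t)[:3]: print(c,t,np.array(d['point']),round(d['score'],2),to_tool(d['point']))
cv2.imwrite('pics/b4.png',cv2.resize(np.vstack(ims)[:,:,::-1],(0,0),fx=.71,fy=.71))
```

```text
[0.6594 0.1379 0.3592] [ 1.2214  0.1865 -0.2755] [ 0.1103  0.3866  0.0286  1.2135 -0.      2.3141] 0.08498372043310314 [ 0.5916  0.8062 -0.0005] 12.9
scene tumbler_mid [0.6589 0.1336 0.076 ] 0.96 [ -2.9768   3.0392 281.7962]
scene tumbler_mid [ 0.5258 -0.3839  0.0336] 0.66 [-498.8452  201.9949  324.8172]
scene tumbler_mid [ 0.6893 -0.3691  0.0355] 0.64 [-390.1892  325.051   322.3756]
scene scale_pan [0.6554 0.1362 0.0399] 0.74 [ -3.0448  -1.4424 318.1454]
scene small_keys [0.5111 0.0706 0.0355] 0.55 [-141.6813  -79.3342  323.4203]
side tumbler_mid [ 0.5242 -0.3811  0.0378] 0.81 [-498.2872  198.25    321.3548]
side tumbler_mid [0.6559 0.1332 0.0758] 0.77 [ -5.7646   0.1263 283.1215]
side tumbler_mid [ 0.692  -0.3718  0.033 ] 0.59 [-391.5125  328.0364  325.9406]
side scale_pan [0.6544 0.1316 0.0414] 0.64 [ -8.051   -0.2593 317.7933]
side tare_key [0.4989 0.1645 0.0387] 0.7 [ -73.6337 -145.2015  320.7555]
side small_keys [0.5107 0.0679 0.0355] 0.38 [-144.6061  -78.6444  324.0654]
wrist tumbler_mid [0.6569 0.1363 0.0785] 0.79 [ -3.0627  -1.3087 281.1804]
wrist tare_key [0.4977 0.17   0.0343] 0.92 [ -70.1057 -149.6148  325.4585]
wrist small_keys [0.5136 0.0669 0.0327] 0.59 [-143.7921  -75.7971  327.066 ]
```

View pics/b4.png

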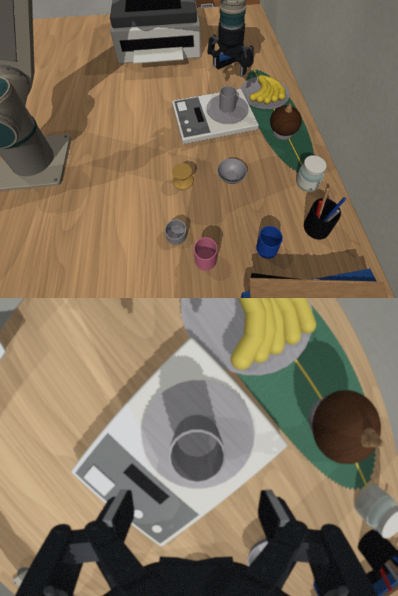

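The tumbler stands upright in the middle of the pan; both the networks and the picture put it within about 3 mm. In the half-size wrist view the large key is at (98,182) below the split, with the two small keys further along at (137,214) and (157,230). I'll close the fingers and go above the large key.

>>> send_rows(series=[[-2,-5,0,0,60],[-8,-17,0,0,30],[-18,-37,0,0,0],[-30,-62,0,0,0],[-42,-87,0,0,0],[-54,-112,0,0,0],[-64,-131,0,0,0],[-70,-143,0,0,0],[-71,-147,10,0,0],[-71,-147,30,0,0],[-71,-147,55,0,0],[-71,-147,80,0,0],[-71,-147,100,0,0],[-71,-147,112,0,0],[-71,-147,118,0,0],[-71,-147,120,0,0],[-71,-147,120,0,0],[-71,-147,120,0,0]])

```text
time_s: 15.45
eef_pos: [0.4999, 0.1678, 0.2407]
tcp_rot: [0.892, 0.452, 0.001, 0.0]
force: [0.1, 0.5, 0.0]
finger_gap: 0.0
```

Run:
```python
from h import *
e,r,o=pose(); print(e,o['force'],o['finger_gap'],r.as_matrix()[:,2],o['time_s'])
a=save('side','s5.png'); b=save('wrist','w5.png'); c_=save('scene','c5.png')
for c in ('scene','side','wrist'):
    for t in ('tare_key','small_keys'):
        for d in models.tip_of(c,t)[:2]: print(c,t,np.array(d['point']),round(d['score'],2),to_tool(d['point']))
def crop(im,cam):
    u,v=proj(cam,[.498,.166,.037]).astype(int); return cv2.resize(im[max(v-60,0):v+60,max(u-70,0):u+70],(400,300))
w=cv2.resize(b,(400,300))
cv2.imwrite('pics/b5.png',np.vstack([np.hstack([crop(a,'side'),crop(c_,'scene')]),np.hstack([w,w*0])])[:,:,::-1])
```

```text
[0.4999 0.1678 0.2407] [0.1312 0.5102 0.0243] 2.0955188391997896e-05 [ 0.002   0.0004 -1.    ] 15.45
scene tare_key [0.4987 0.1664 0.0371] 0.51 [ -1.8049  -0.0182 203.3239]
scene small_keys [0.5151 0.0695 0.0401] 0.48 [-70.1217  70.6038 200.1772]
side tare_key [0.5021 0.1663 0.0402] 0.6 [  0.3242   2.9552 199.9688]
side small_keys [0.5105 0.0657 0.034 ] 0.5 [-75.7103  69.3271 206.0408]
wrist tare_key [0.4995 0.1685 0.0349] 0.64 [  0.7589  -0.2557 204.9964]
```

View pics/b5.png

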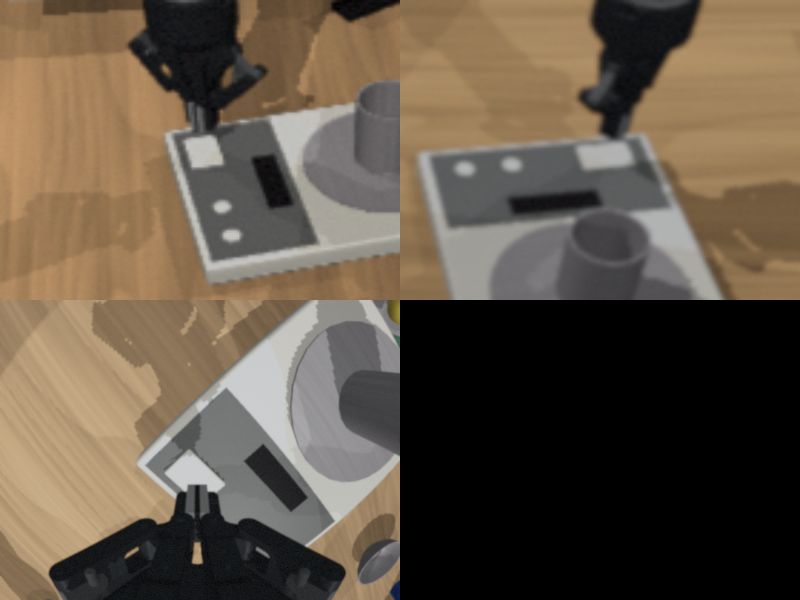

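The closed tips hover about 30 mm above the large key, centred on it to within 2 mm in every view. The tumbler is still standing. I'm descending.

>>> send_rows(series=[[0,0,4,0,0],[0,0,11,0,0],[0,0,18,0,0],[0,0,23,0,0],[0,0,26,0,0],[0,0,27,0,0],[0,0,27,0,0],[0,0,27,0,0]])

```text
time_s: 16.7
eef_pos: [0.4993, 0.1677, 0.2129]
tcp_rot: [0.892, 0.452, 0.0, 0.0]
force: [-0.5, 0.9, -0.1]
finger_gap: -0.0001
```

>>> send_rows(series=[[0,0,0.5,0,0],[0,0,1.0,0,0],[0,0,1.5,0,0],[0,0,1.5,0,0]])

```text
time_s: 17.1
eef_pos: [0.4991, 0.1677, 0.2112]
tcp_rot: [0.892, 0.452, -0.0, -0.0]
force: [0.2, -0.7, 1.1]
finger_gap: -0.0001
```

>>> send_rows(series=[[0,0,0.5,0,0],[0,0,1.0,0,0],[0,0,1.0,0,0]])

```text
time_s: 17.4
eef_pos: [0.4992, 0.1677, 0.2103]
tcp_rot: [0.892, 0.452, 0.0, 0.0]
force: [-1.2, 0.6, 1.4]
finger_gap: -0.0005
```

>>> send_rows(series=[[0,0,0.4,0,0],[0,0,0.8,0,0],[0,0,0.8,0,0]])

```text
time_s: 17.7
eef_pos: [0.4992, 0.1677, 0.2096]
tcp_rot: [0.892, 0.452, 0.0, 0.0]
force: [-0.9, 0.0, 2.3]
finger_gap: -0.0002
```

>>> send_rows(series=[[0,0,0.3,0,0],[0,0,0.5,0,0],[0,0,0.5,0,0]])

```text
time_s: 18.0
eef_pos: [0.4992, 0.1677, 0.209]
tcp_rot: [0.892, 0.452, 0.0, 0.0]
force: [-1.4, -0.3, 4.1]
finger_gap: 0.0002
```

>>> send_rows(series=[[0,0,0.3,0,0],[0,0,0.5,0,0],[0,0,0.5,0,0]])

```text
time_s: 18.3
eef_pos: [0.4992, 0.1677, 0.2089]
tcp_rot: [0.892, 0.452, 0.0, 0.0]
force: [-1.7, -1.1, 6.9]
finger_gap: 0.0005
```

It has firmed up: 6.9 N with no more travel. I'll hold there.

>>> send_rows(series=[[0,0,0.1,0,0],[0,0,0.1,0,0],[0,0,0.1,0,0],[0,0,0.1,0,0],[0,0,0.1,0,0]])

```text
time_s: 18.8
eef_pos: [0.4992, 0.1677, 0.2089]
tcp_rot: [0.892, 0.452, 0.0, 0.0]
force: [-1.6, -1.3, 6.6]
finger_gap: 0.0002
```

>>> send_rows(series=[[0,0,-1,0,0],[0,0,-3,0,0],[0,0,-8,0,0],[0,0,-20,0,0],[0,0,-40,0,0],[0,0,-65,0,0],[0,0,-90,0,0],[0,0,-105,0,0],[0,0,-110,0,0],[0,0,-110,0,0],[0,0,-110,0,0],[0,0,-110,0,0]])

```text
time_s: 20.0
eef_pos: [0.4986, 0.1676, 0.3171]
tcp_rot: [0.892, 0.452, -0.001, -0.0]
force: [-0.4, 1.1, 0.3]
finger_gap: -0.0002
```

Run:
```python
from h import *
e,r,o=pose(); print(e,o['force'],o['time_s'])
a=save('scene','c6.png')
for t in ('tumbler_mid','scale_pan'):
  for d in models.tip_of('scene',t)[:3]: print(t,np.array(d['point']),round(d['score'],2))
```

```text
[0.4986 0.1676 0.3171] [-0.3569  1.1401  0.2701] 20.0
tumbler_mid [ 0.6909 -0.371   0.0361] 0.96
tumbler_mid [0.66   0.1337 0.0746] 0.94
tumbler_mid [ 0.5294 -0.384   0.0364] 0.85
scale_pan [0.6565 0.1332 0.039 ] 0.96
scale_pan [0.6609 0.1294 0.0774] 0.39
```

View pics/c6.png

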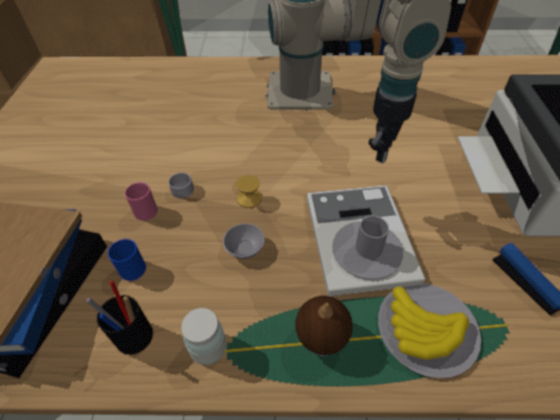

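The tumbler stands on the pan at (372,238), the arm is clear at (382,150), and nothing else has moved.

```bash
python3 -c "
from plant import sign_off; print(sign_off())"
```

```text
the job is handed in; nothing more can be done
None
```

The job is done and handed in at about 20 s of the 42 s allowed; the sign-off gives no verdict.

- **Tumbler:** I gripped the plain steel tumbler from above and set it on the middle of the pan with about 4 N of contact. I then opened the fingers slowly and came away. The last picture shows it upright at about (0.660, 0.134), with the pan centre measured at (0.657, 0.133). That is within about 4 mm, which is as good as the networks measure.
- **Large key:** I pressed it with closed fingertips in small steps. It gave from about 1 N and firmed up near 4 N. I held it at 6.6–6.9 N for about 0.5 s, then came straight up.
- **Other things:** The fingertips stayed on the large key, about 80 mm from the nearer small key. The pink and blue look-alikes and everything else look undisturbed.

No check failed. The networks' readings of the key and pan positions differed from one another by up to about 6 mm, within the margins of both.

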